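# Spirit level from the pigeonhole to its holder

## Task

Put the yellow spirit level away in the blue holder. Only its end sticks out of the pigeonhole: draw it out by that end, put it down upright on the black mat and let go, then take it again round its middle and lower it gently into the holder until it sits on the holder's floor with one end in each cup. Leave the wooden offcut in the next bay where it is.

Things in the scene. Friction and masses are not known exactly. Their poses are not given: they have to be found in the camera images.
- level_mid (a point): centre of the yellow spirit level, black ends: bar 180 mm long (x), 30 wide (y), 40 high (z), 0.22 kg, same either way round. Starts upright on the bench, its -x end (towards the robot) 55-65 mm out of a 90 mm wide bay of a low wooden pigeonhole, the rest under its roof (top 54 mm above bench). Free once drawn 130 mm along its -x. The offcut's bay is 100 mm to one side.
- mat_top (a point): centre of the top face of the black rubber mat, fixed flat on the bench: 190 mm (x) by 170 mm (y), 3 mm thick. The level's ends may overhang it.
- holder_seat (a point): centre of the blue fixed holder's inner floor, 8 mm above the bench; x along the holder. A cup at each end, walls 50 mm high above the floor, 10 mm thick. Inside: 206 mm long, 52 mm wide. Cup side walls reach 58 mm in from each end, so the middle 90 mm is open at both sides for fingers; a grip near the level's end strikes the walls.
- offcut_mid (a point): centre of a bare brown wooden offcut of the level's size (180 x 30 x 40 mm), sticking out of the other bay of the pigeonhole; to be left there.
Not all that is in view belongs to the job. What is meant by the part that bears level_mid is not pink or red, and is the larger of those in its own colour.

How it is judged:
By the outcome, as a careful person would: the job done as asked, in the order asked, and still so for the second after the job is handed in, with the robot touching nothing.
It also fails if it takes over 64 s, if anything falls off the work surface, if the arm or the gripper's body presses on something with over 40 N, if the wrist force passes 120 N, or if a joint passes its speed limit or range.

## Robot

A 6-joint arm with a two-finger parallel gripper is mounted at the origin on the work surface. World frame = base frame: x ahead of the robot, y to its left, z up, the work surface at z = 0. Lengths are in m, angles in rad, forces in N, time in s.
With the tool pointing down it reaches from about 0.25 to 0.725 m from the base axis. Payload 4 kg.
Tool frame: the origin (TCP) lies at the centre of the arm's flange, where the gripper is bolted on; the fingertips stand 173 mm ahead of it and the grasp point (between the pads) lies 155 mm ahead of it (env.hold_point_z is the distance from the TCP to the grasp point, in m); z points along the fingers, y is the line along which they close (so a half turn about z gives the same grasp; the last joint's range is limited). The gripper opens to 85 mm and grips with 20 to 120 N. Pads are 22 mm wide; open, the fingers measure 114 mm over their backs; the gripper's body (76 mm by 85 mm) begins 54 mm behind the grasp point. The pads swing forward as they close: fully open they stand 13 mm farther back than shut.
Start: joints at [1.116, 0.241, 0.005, 1.335, 0, 1.571], TCP at [0.22, 0.449, 0.405] pointing down, gripper open.
Joint ranges: [-2.72, 2.72], [-1.05, 1.87], [-1.09, 1.28], [-1.99, 2.15], [-1.42, 1.44], [-3.14, 3.14]. Speed limits (rad/s): [2.79, 2.79, 3.14, 3.14, 3.14, 3.14].

## Interface

Orientations are given as a rotation vector (axis times angle).
In Python, from station import env gives the robot as it stands.
- The arm moves only by the tool step_arm, never from a script. Its argument "steps" is a list of rows, each a list of 4 numbers: the shift along the tool's x, y, z in mm, then the turn about the tool's z in rad. A call has 1 to 12 rows; each row shifts and turns the commanded pose from where the row before left it, along the tool's axes as they then stand; what a row does not reach is not made up. A row lasts 1/12 s, in which the tool goes at most 41.7 mm and 7.16 degrees, less where a joint would pass 70% of its speed; a pose out of reach is approached as far as the arm can. A call with a gripper value outside its range is refused whole. "claw" is the opening in per cent of the stroke, from 0 (shut) to 100 (fully open), set as the call begins (left out, the last holds). The fingers move at their own pace and stop on an object; "grip_force" is the grip in N (left out, the last holds). Time passes only in rows, so rows that do not move let the fingers close. It gives the time, the measured TCP pose, the force, the opening and the grip force at its end, in the units of the state.
- env.read_state(): the state, without advancing time (a new reading comes with each control period).
- env.capture(name): name is "side" or "top" or "wrist"; returns a dict with "color" (400x640x3 uint8, red, green, blue), "fx", "fy", "cx", "cy" (pixels), "distortion" ([k1, k2, p1, p2, k3] as OpenCV has them; the pictures are not rectified), "R" (3x3) and "t" (3): a world point X has camera coordinates R X + t; the wrist camera has in their place "hand_eye" (4x4, takes a point from camera to tool coordinates, whose origin is the TCP and whose axes are the flange's). Camera axes: x right, y down, z forward; pixel columns grow to the right and rows downward; lengths in m; the calibration is good to about 2 mm. A picture is of the moment at which its call begins: read the wrist's pose just before it. There is no depth.
- env.close_job(): hands the job in; it is judged then, once.
The state is a dict: "clock": time; "q": joint angles; "qd": joint speeds; "tau": joint torques, N m; "ee_pos": TCP position; "ee_rot": TCP orientation; "wrist_force": force on the tool from outside, world axes, zero at the start; "ft_torque": the same for the moment, N m; "grip_width": opening from 0.0 (shut) to 1.0 (fully open); "grasp_force": force on a finger pad.
Only numpy, scipy, OpenCV 4.12 (cv2) and the standard library are available. Lean on these libraries where they do the work, as an engineer would, in place of code of your own. Each camera call takes 0.05 s, during which the arm holds its last target. There are 200 camera calls.

## Working session

There is one attempt and no reset: what is moved stays moved. The work goes in short steps, Python scripts to look and compute and a tool call to move; the robot and the scene stay as the last step left them, time stands still between calls to the robot, and variables do not carry over. Pictures are saved under pics/ and viewed, at most 10 in all, crops included, and the job is handed in when it is done.

Besides the shell and the picture viewer there is one more tool, called after "Call:" as name([rows], argument=value, ...), one row to a line, values as JSON. step_arm: Moves the arm, as the interface text tells. Its arguments: {"type":"object","properties":{"steps":{"type":"array"},"claw":{"type":"number"},"grip_force":{"type":"number"}},"required":["steps"]}

```bash
mkdir -p pics; ls
cat > h.py <<'E'
import numpy as np,cv2
from scipy.spatial.transform import Rotation as Rn
from station import env
def snap(n,f):
    s=env.read_state(); c=env.capture(n); cv2.imwrite('pics/%s.png'%f,c['color'][:,:,::-1])
    K=np.array([[c['fx'],0,c['cx']],[0,c['fy'],c['cy']],[0,0,1.]])
    if n=='wrist':
        T=np.eye(4);T[:3,:3]=Rn.from_rotvec(s['ee_rot']).as_matrix();T[:3,3]=s['ee_pos']
        M=np.linalg.inv(T@np.array(c['hand_eye']));R,t=M[:3,:3],M[:3,3]
    else:R,t=np.array(c['R']),np.array(c['t'])
    np.savez('pics/%s.npz'%f,K=K,d=np.array(c['distortion'],float),R=R,t=t)
def pt(f,uv,z):
    c=np.load('pics/%s.npz'%f)
    n=cv2.undistortPoints(np.array(uv,float).reshape(-1,1,2),c['K'],c['d']).reshape(-1,2)
    o=-c['R'].T@c['t'];out=[]
    for a in n:
        v=c['R'].T@np.array([a[0],a[1],1]);out.append(o+v*(z-o[2])/v[2])
    return np.round(out,4)
def proj(f,X):
    c=np.load('pics/%s.npz'%f)
    return cv2.projectPoints(np.array(X,float),cv2.Rodrigues(c['R'])[0],c['t'],c['K'],c['d'])[0].reshape(-1,2).round(1)
E
python3 - <<'E'
from h import *
snap('top','top0');snap('side','side0')
s=env.read_state();print({k:np.round(v,3) for k,v in s.items()})
a=cv2.imread('pics/top0.png');print(env.hold_point_z)
E
```

```text
pics
{'clock': np.float64(0.1), 'q': array([ 1.116,  0.241,  0.004,  1.335, -0.   ,  1.571]), 'qd': array([ 0.001, -0.003,  0.001,  0.003,  0.   , -0.001]), 'tau': array([ 0.0000e+00, -3.7314e+01,  2.5301e+01,  1.1000e-02,  0.0000e+00,
        0.0000e+00]), 'ee_pos': array([0.22 , 0.449, 0.404]), 'ee_rot': array([-7.08e-01, -3.06e+00,  3.00e-03]), 'wrist_force': array([ 0.073, -0.255, -0.382]), 'ft_torque': array([ 0.034,  0.008, -0.014]), 'grasp_force': np.float64(0.0), 'grip_width': np.float64(1.0)}
0.1547
```

View pics/top0.png

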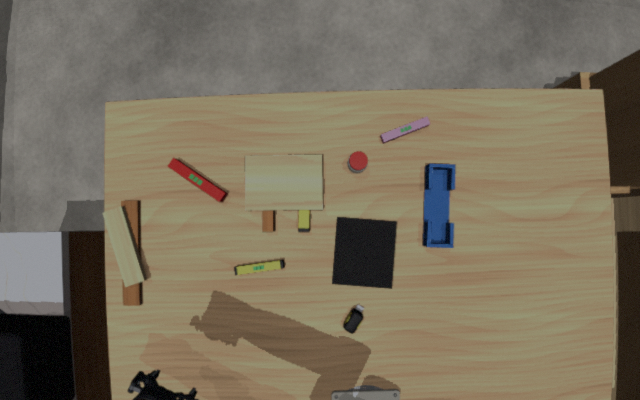

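View pics/side0.png

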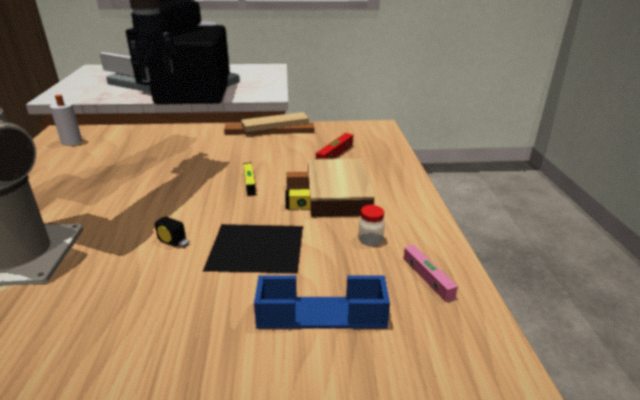

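The top view has two yellow candidates. One is the end at (304,220) coming out of the pigeonhole; the other is a free thin bar at (260,267). The red (197,180) and pink (405,130) bars are excluded by colour. The brown end at (268,221) is the offcut. The mat is at (365,252) and the holder at (439,206). I choose (304,220) and check it in a crop.

Run:
```python
from h import *
a=cv2.imread('pics/top0.png')[145:305,225:465]
cv2.imwrite('pics/c1.png',cv2.resize(a,(792,528),interpolation=cv2.INTER_CUBIC))
P=lambda *uv,z:print(z,pt('top0',uv,z).tolist())
P((299,210),(310,210),(298,232),(310,232),z=.04)
P((236,274),(284,260),z=.02)
P((337,217),(396,219),(392,288),(333,285),z=.003)
P((427,164),(456,165),(453,247),(424,247),z=.058)
P((366,395),z=0)
```

```text
0.04 [[0.6096, 0.1688, 0.04], [0.6088, 0.1389, 0.04], [0.5499, 0.173, 0.04], [0.5491, 0.1404, 0.04]]
0.02 [[0.4364, 0.3505, 0.02], [0.4727, 0.2153, 0.02]]
0.003 [[0.5879, 0.0655, 0.003], [0.5778, -0.1, 0.003], [0.3848, -0.0833, 0.003], [0.3979, 0.0817, 0.003]]
0.058 [[0.7241, -0.1804, 0.058], [0.7196, -0.2597, 0.058], [0.4988, -0.2432, 0.058], [0.5013, -0.1645, 0.058]]
0 [[0.0803, -0.004, 0.0]]
```

View pics/c1.png

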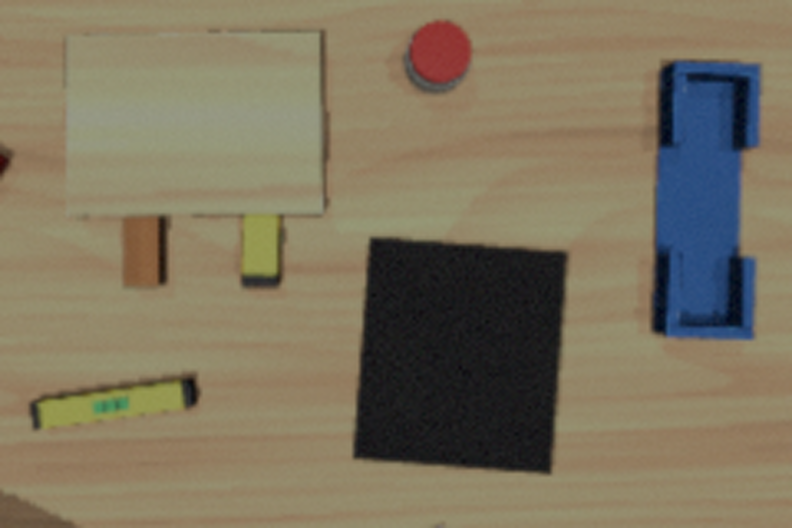

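The crop confirms the choice. The yellow end at crop (261,250), pixel (304,220), is about 30 mm wide and comes out of the bay. The free bar is about 140 mm long and thinner, so it is the smaller of the two. Estimates:

| Item | Position | Yaw |
|---|---|---|
| Level near end | (0.550, 0.156) | about -0.05 |
| Mat | (0.487, -0.009) | -0.085 |
| Holder | (0.611, -0.212) | -0.073 |

I move over the level now.

Call:
step_arm([
  [0,0,0,-0.1],
  [0,0,0,-0.1],
  [0,0,0,-0.1],
  [0,0,0,-0.1],
  [-29,-28,0,0],
  [-29,-28,0,0],
  [-29,-28,0,0],
  [-29,-28,0,0],
  [-29,-28,0,0],
  [-29,-28,0,0],
  [-29,-28,0,0],
  [-29,-28,0,0],
], claw=100, grip_force=80)

```text
clock: 1.1
ee_pos: [0.4399, 0.211, 0.4044]
ee_rot: [-0.086, -3.14, 0.0]
wrist_force: [1.3, 1.2, 0.3]
grip_width: 1.0
grasp_force: 0.0
```

Call:
step_arm([
  [-29,-28,20,0],
  [-29,-28,20,0],
  [0,0,20,0],
  [0,0,20,0],
  [0,0,0,0],
  [0,0,0,0],
])

```text
clock: 1.6
ee_pos: [0.4893, 0.1577, 0.3265]
ee_rot: [-0.087, -3.137, 0.002]
wrist_force: [0.5, -0.2, 1.5]
grip_width: 1.001
grasp_force: 0.0
```

```bash
cat > w.py <<'E'
import sys
from h import *
snap('wrist',sys.argv[1]);s=env.read_state()
print(np.round(s['ee_pos'],4),Rn.from_rotvec(s['ee_rot']).as_matrix().round(3).tolist(),s['clock'])
E
python3 w.py w1
```

```text
[0.4897 0.1582 0.3278] [[-0.999, 0.055, -0.001], [0.055, 0.999, -0.0], [0.001, -0.0, -1.0]] 1.65
```

View pics/w1.png

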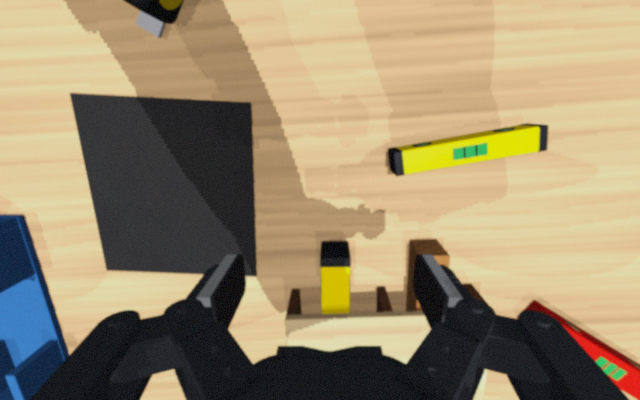

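The wrist view shows the level's end at (321-350, 241-313), with the offcut right of it at (428,265). The mat's corners are at (71,94), (250,102), (257,275) and (105,269).

Run:
```python
from h import *
P=lambda *uv,z:print(z,pt('w1',uv,z).tolist())
a=cv2.cvtColor(cv2.imread('pics/w1.png'),cv2.COLOR_BGR2HSV)
m=((a[...,0]>20)&(a[...,0]<35)&(a[...,1]>180)&(a[...,2]>80))
L=[];Rr=[]
for r in range(268,312,6):
    c=np.where(m[r,305:365])[0]+305;L.append((c[0],r));Rr.append((c[-1]+1,r))
print(L[0],L[-1],Rr[0],Rr[-1])
P(L[0],L[-1],Rr[0],Rr[-1],z=.04)
print(cv2.imread('pics/w1.png')[236:268:2,335].tolist())
P((321,241),(348,241),z=0);P((321,253),(348,253),z=.04)
P((71,94),(250,102),(257,275),(105,269),z=.003)
```

```text
(np.int64(321), 268) (np.int64(322), 310) (np.int64(350), 268) (np.int64(350), 310)
0.04 [[0.5625, 0.1455, 0.04], [0.612, 0.1434, 0.04], [0.5641, 0.1742, 0.04], [0.6136, 0.1725, 0.04]]
[[100, 136, 165], [98, 134, 161], [66, 94, 118], [18, 25, 31], [10, 16, 12], [16, 3, 16], [23, 25, 26], [20, 16, 14], [8, 8, 5], [18, 16, 13], [8, 5, 5], [28, 28, 27], [39, 35, 34], [37, 34, 38], [36, 36, 35], [29, 100, 114]]
0 [[0.5522, 0.145, 0.0], [0.5538, 0.175, 0.0]]
0.04 [[0.546, 0.1466, 0.04], [0.5474, 0.1728, 0.04]]
0.003 [[0.3865, -0.0792, 0.003], [0.4024, 0.0872, 0.003], [0.5893, 0.0693, 0.003], [0.5718, -0.1013, 0.003]]
```

Call:
step_arm([
  [-30,1.5,0,-0.015],
  [-30,1.5,0,0],
  [-30,1.5,0,0],
  [0,0,25,0],
  [0,0,25,0],
  [0,0,25,0],
  [0,0,25,0],
  [0,0,20,0],
  [0,0,15,0],
  [0,0,8,0],
  [0,0,5,0],
  [0,0,0,0],
])

```text
clock: 2.65
ee_pos: [0.5801, 0.1591, 0.18]
ee_rot: [0.061, 3.141, 0.0]
wrist_force: [0.6, -0.5, -0.1]
grip_width: 0.997
grasp_force: 0.0
```

Call:
step_arm([
  [0,0,0,0],
  [0,0,0,0],
  [0,0,0,0],
  [0,0,0,0],
  [0,0,0,0],
  [0,0,0,0],
  [0,0,0,0],
  [0,0,0,0],
], claw=0)

```text
clock: 3.32
ee_pos: [0.5804, 0.1586, 0.1807]
ee_rot: [0.063, 3.139, 0.001]
wrist_force: [-0.5, -0.2, 4.8]
grip_width: 0.341
grasp_force: 79.6
```

Call:
step_arm([
  [5,0,-1,0],
  [10,0,0,0],
  [15,0,0,0],
  [15,0,0,0],
  [15,0,0,0],
  [15,0,0,0],
  [15,0,0,0],
  [15,0,0,0],
  [15,0,0,0],
  [15,0,0,0],
  [10,0,0,0],
  [5,0,0,0],
])

```text
clock: 4.32
ee_pos: [0.4289, 0.1645, 0.1807]
ee_rot: [-0.062, -3.141, 0.0]
wrist_force: [1.4, 1.3, -0.1]
grip_width: 0.34
grasp_force: 79.2
```

Call:
step_arm([
  [4,0,0,0],
  [0,0,-4,0],
  [0,0,-8,0],
  [0,0,-8,0],
  [0,0,0,0],
  [0,0,0,0],
])

```text
clock: 4.82
ee_pos: [0.4268, 0.1648, 0.2014]
ee_rot: [0.063, 3.139, 0.001]
wrist_force: [0.5, 0.2, -1.4]
grip_width: 0.34
grasp_force: 78.9
```

```bash
python3 w.py w2
python3 - <<'E'
from h import *
snap('side','s2')
a=cv2.imread('pics/s2.png')[110:290,140:420]
b=cv2.imread('pics/w2.png')
a=cv2.resize(a,(622,400));cv2.imwrite('pics/m2.png',cv2.resize(np.hstack([a,b]),(800,254),interpolation=cv2.INTER_AREA))
E
```

```text
[0.4264 0.1647 0.201 ] [[-0.999, 0.04, 0.001], [0.04, 0.999, 0.0], [-0.001, 0.0, -1.0]] 4.8667
```

View pics/m2.png

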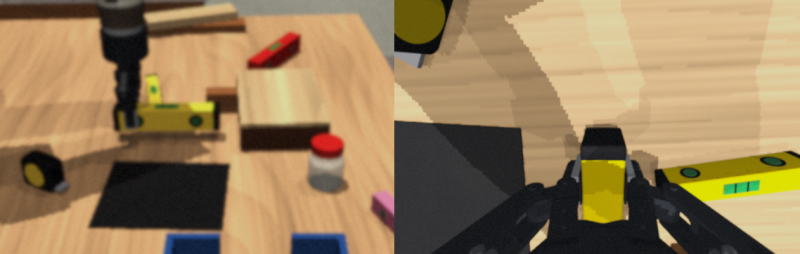

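The level is clear of the pigeonhole, hangs upright and is not drooping. I carry it over the mat and set it down.

Call:
step_arm([
  [0,0,0,0.05],
  [-1,-12,0,0],
  [-2,-24,0,0],
  [-2.5,-30,0,0],
  [-2.5,-30,0,0],
  [-2.5,-30,0,0],
  [-2,-24,0,0],
  [-1,-12,0,0],
  [0,-4.5,0,0],
  [0,0,5,0],
  [0,0,5,0],
  [0,0,3,0],
])

```text
clock: 5.92
ee_pos: [0.4242, -0.0018, 0.1868]
ee_rot: [-0.139, -3.137, -0.0]
wrist_force: [0.6, -0.4, -1.7]
grip_width: 0.339
grasp_force: 79.2
```

Call:
step_arm([
  [0,0,1.5,0],
  [0,0,1.5,0],
  [0,0,1,0],
  [0,0,0,0],
  [0,0,0,0],
])

```text
clock: 6.33
ee_pos: [0.4247, -0.0019, 0.1838]
ee_rot: [0.139, 3.138, 0.0]
wrist_force: [-0.6, -0.3, -1.6]
grip_width: 0.338
grasp_force: 79.5
```

Call:
step_arm([
  [0,0,0.7,0],
  [0,0,0,0],
  [0,0,0,0],
])

```text
clock: 6.58
ee_pos: [0.4247, -0.0021, 0.1837]
ee_rot: [0.14, 3.138, 0.001]
wrist_force: [-2.5, 1.2, 5.5]
grip_width: 0.337
grasp_force: 80.4
```

Call:
step_arm([
  [0,0,0.7,0],
  [0,0,0,0],
  [0,0,0,0],
])

```text
clock: 6.83
ee_pos: [0.4247, -0.0021, 0.1836]
ee_rot: [0.14, 3.137, 0.001]
wrist_force: [-4.6, 1.4, 13.6]
grip_width: 0.339
grasp_force: 81.5
```

Call:
step_arm([
  [0,0,-0.7,0],
  [0,0,0,0],
  [0,0,0,0],
  [0,0,0,0],
  [0,0,0,0],
  [0,0,0,0],
  [0,0,-10,0],
  [0,0,-25,0],
  [0,0,-30,0],
  [-20,0,-30,0],
  [-25,0,-30,0],
  [-25,0,-20,0],
], claw=100)

```text
clock: 7.83
ee_pos: [0.4951, -0.0087, 0.3311]
ee_rot: [0.141, 3.135, 0.0]
wrist_force: [1.4, 0.4, 0.8]
grip_width: 0.998
grasp_force: 0.0
```

Call:
step_arm([
  [-10,-30,0,0],
  [0,-30,0,0],
  [0,-20,0,0],
  [0,0,0,0],
  [0,0,0,0],
])

```text
clock: 8.25
ee_pos: [0.4969, -0.0901, 0.3276]
ee_rot: [-0.145, -3.138, -0.001]
wrist_force: [-0.8, 0.5, 0.2]
grip_width: 1.003
grasp_force: 0.0
```

```bash
python3 w.py w3
```

```text
[ 0.4969 -0.0893  0.3276] [[-0.996, 0.091, -0.001], [0.091, 0.996, 0.001], [0.001, 0.001, -1.0]] 8.3
```

View pics/w3.png

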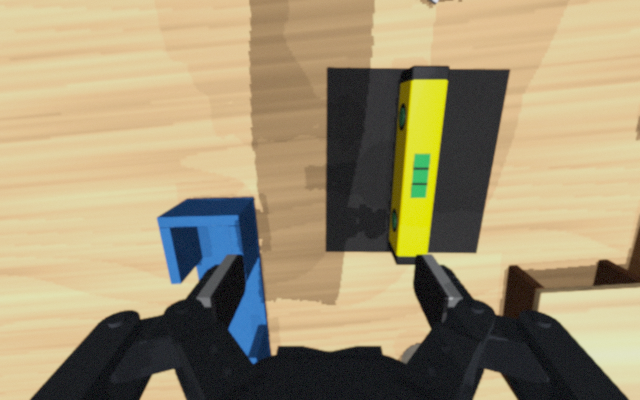

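The level stands upright on the mat and is released, with the centre of its green window at (421,175). The holder's near cup shows at (160-253, 198-280).

Run:
```python
from h import *
P=lambda *uv,z:print(z,pt('w3',uv,z).tolist())
P((421,175),(412,80),(447,80),(401,256),(429,256),(430,67),(415,263),z=.043)
P((160,218),(239,222),z=.058)
P((186,199),(253,198),z=0)
c,s=np.cos(-.073),np.sin(-.073)
H=lambda x,y,z:[.611+c*x-s*y,-.212+s*x+c*y,z]
print(proj('w3',[H(-.113,.036,.058),H(-.113,-.036,.058),H(-.113,.036,0),H(-.113,-.036,0),H(-.045,.036,.058),H(-.045,-.036,.058)]).tolist())
print(proj('top0',[H(-.113,.036,.058),H(-.113,-.036,.058),H(.113,.036,.058),H(.113,-.036,.058)]).tolist())
a=cv2.imread('pics/w3.png')[185:375,140:290];b=cv2.imread('pics/top0.png')[155:255,410:465]
a=cv2.resize(a,None,fx=3,fy=3,interpolation=cv2.INTER_CUBIC);b=cv2.resize(b,(314,570),interpolation=cv2.INTER_CUBIC)
cv2.imwrite('pics/m3.png',np.hstack([a,b]))
```

```text
0.043 [[0.4846, -0.0065, 0.043], [0.4056, -0.0141, 0.043], [0.4083, 0.0138, 0.043], [0.5636, -0.0256, 0.043], [0.5661, 0.0014, 0.043], [0.3974, 0.0001, 0.043], [0.5725, -0.0121, 0.043]]
0.058 [[0.4983, -0.238, 0.058], [0.5084, -0.1702, 0.058]]
0 [[0.4987, -0.2427, 0.0], [0.5041, -0.1716, 0.0]]
[[240.0, 213.8], [157.3, 215.4], [256.0, 194.8], [188.1, 196.1], [248.1, 281.6], [171.6, 283.1]]
[[425.3, 247.1], [451.7, 248.2], [428.4, 163.1], [454.7, 164.5]]
```

View pics/m3.png

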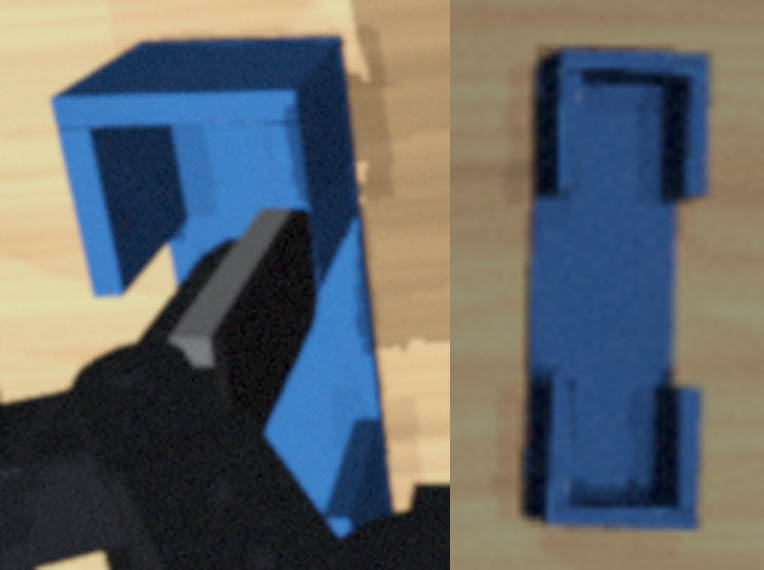

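Call:
step_arm([
  [6,27,0,-0.013],
  [6,27,0,0],
  [5.5,28,0,0],
  [0,0,20,0],
  [0,0,25,0],
  [0,0,25,0],
  [0,0,25,0],
  [0,0,20,0],
  [0,0,15,0],
  [0,0,8,0],
  [0,0,4,0],
  [0,0,0,0],
])

```text
clock: 9.3
ee_pos: [0.486, -0.0054, 0.1855]
ee_rot: [-0.119, -3.138, -0.0]
wrist_force: [-0.2, 0.1, -0.4]
grip_width: 0.996
grasp_force: 0.0
```

Call:
step_arm([
  [0,0,0,0],
  [0,0,0,0],
  [0,0,0,0],
  [0,0,0,0],
  [0,0,0,0],
  [0,0,0,0],
  [0,0,0,0],
  [0,0,0,0],
], claw=0)

```text
clock: 9.97
ee_pos: [0.4869, -0.0062, 0.187]
ee_rot: [0.121, 3.137, -0.0]
wrist_force: [-1.1, -0.5, 5.7]
grip_width: 0.335
grasp_force: 80.2
```

Call:
step_arm([
  [0,0,-5,0],
  [0,0,-15,0],
  [0,0,-20,0],
  [0,0,-20,0],
  [0,0,-20,0],
  [0,0,-10,0],
  [0,0,0,0],
  [0,0,0,0],
])

```text
clock: 10.63
ee_pos: [0.4861, -0.0061, 0.2758]
ee_rot: [0.121, 3.139, 0.0]
wrist_force: [-0.2, -0.5, -2.4]
grip_width: 0.34
grasp_force: 79.1
```

Call:
step_arm([
  [-7,-10,0,-0.006],
  [-14,-19.5,0,0],
  [-16,-22,0,0],
  [-16,-22,0,0],
  [-16,-22,0,0],
  [-16,-22,0,0],
  [-16,-22,0,0],
  [-16,-22,0,0],
  [-14,-20,0,0],
  [-8,-12,0,0],
  [-3,-4,0,0],
  [0,0,0,0],
])

```text
clock: 11.63
ee_pos: [0.6136, -0.214, 0.2734]
ee_rot: [-0.114, -3.136, -0.002]
wrist_force: [0.1, 1.6, -2.0]
grip_width: 0.341
grasp_force: 79.2
```

Call:
step_arm([
  [0,0,10,0],
  [0,0,12,0],
  [0,0,0,0],
  [0,0,0,0],
])

```text
clock: 11.97
ee_pos: [0.6128, -0.2117, 0.2523]
ee_rot: [-0.109, -3.136, -0.002]
wrist_force: [0.0, -0.7, -1.0]
grip_width: 0.34
grasp_force: 79.2
```

```bash
python3 w.py w4
python3 - <<'E'
from h import *
snap('side','s4');snap('top','t4')
a=cv2.resize(cv2.imread('pics/s4.png')[190:340,220:420],(533,400),interpolation=cv2.INTER_CUBIC)
b=cv2.imread('pics/w4.png')[100:400,100:540]
cv2.imwrite('pics/m4.png',cv2.resize(np.hstack([a,cv2.resize(b,(587,400))]),(800,286),interpolation=cv2.INTER_AREA))
E
```

```text
[ 0.6134 -0.212   0.2534] [[-0.998, 0.069, -0.002], [0.069, 0.998, 0.001], [0.002, 0.001, -1.0]] 12.0167
```

View pics/m4.png

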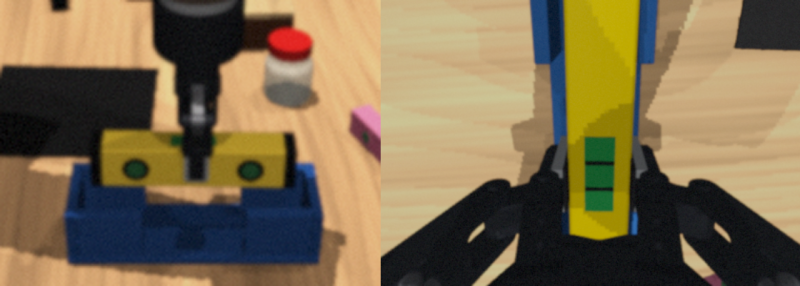

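The side view shows the level over the holder and centred lengthwise: bar 97-295, holder 67-320. In the wrist view it sits about 3 mm towards +y. I shift by that and lower it.

Call:
step_arm([
  [0,-3,0,0],
  [0,0,8,0],
  [0,0,12,0],
  [0,0,12,0],
  [0,0,10,0],
  [0,0,7,0],
  [0,0,4,0],
  [0,0,2,0],
  [0,0,0,0],
  [0,0,0,0],
])

```text
clock: 12.95
ee_pos: [0.6139, -0.2162, 0.1993]
ee_rot: [0.111, 3.139, -0.0]
wrist_force: [-0.2, 0.3, -0.9]
grip_width: 0.329
grasp_force: 79.2
```

Call:
step_arm([
  [0,0,1,0],
  [0,0,1,0],
  [0,0,1,0],
  [0,0,0,0],
  [0,0,0,0],
])

```text
clock: 13.37
ee_pos: [0.6136, -0.2161, 0.196]
ee_rot: [0.111, 3.14, -0.0]
wrist_force: [0.3, -0.3, -2.1]
grip_width: 0.339
grasp_force: 79.2
```

Call:
step_arm([
  [0,0,1,0],
  [0,0,1,0],
  [0,0,1,0],
  [0,0,0,0],
  [0,0,0,0],
])

```text
clock: 13.78
ee_pos: [0.6136, -0.2161, 0.1928]
ee_rot: [-0.111, -3.139, -0.0]
wrist_force: [0.3, 0.6, -1.3]
grip_width: 0.336
grasp_force: 79.2
```

Call:
step_arm([
  [0,0,0.7,0],
  [0,0,0,0],
  [0,0,0,0],
])

```text
clock: 14.03
ee_pos: [0.6137, -0.2162, 0.1923]
ee_rot: [0.111, 3.14, -0.0]
wrist_force: [-0.4, 0.1, -1.2]
grip_width: 0.337
grasp_force: 79.2
```

Call:
step_arm([
  [0,0,0.7,0],
  [0,0,0,0],
  [0,0,0,0],
])

```text
clock: 14.28
ee_pos: [0.6137, -0.2161, 0.192]
ee_rot: [0.111, 3.139, -0.0]
wrist_force: [-1.0, -0.3, 2.2]
grip_width: 0.339
grasp_force: 79.6
```

Call:
step_arm([
  [0,0,0.5,0],
  [0,0,0,0],
  [0,0,0,0],
])

```text
clock: 14.53
ee_pos: [0.6137, -0.2161, 0.1921]
ee_rot: [0.111, 3.139, -0.0]
wrist_force: [-2.6, 0.5, 5.8]
grip_width: 0.337
grasp_force: 80.1
```

It has seated at the expected height. I release and retreat straight up.

Call:
step_arm([
  [0,0,-0.4,0],
  [0,0,0,0],
  [0,0,0,0],
  [0,0,0,0],
  [0,0,0,0],
  [0,0,0,0],
  [0,0,-8,0],
  [0,0,-20,0],
  [0,0,-30,0],
  [0,0,-30,0],
  [0,0,-20,0],
  [0,0,0,0],
], claw=100)

```text
clock: 15.53
ee_pos: [0.6153, -0.2167, 0.3065]
ee_rot: [0.111, 3.129, -0.005]
wrist_force: [1.2, -0.4, 0.5]
grip_width: 0.997
grasp_force: 0.0
```

Call:
step_arm([
  [30,0,0,0],
  [35,0,0,0],
  [35,0,0,0],
  [35,0,0,0],
  [25,0,0,0],
  [0,0,0,0],
  [0,0,0,0],
])

```text
clock: 16.12
ee_pos: [0.4528, -0.2047, 0.2997]
ee_rot: [-0.113, -3.139, -0.0]
wrist_force: [1.0, -0.3, -0.5]
grip_width: 0.998
grasp_force: 0.0
```

Run:
```python
from h import *
snap('side','s5');snap('top','t5')
a=cv2.resize(cv2.imread('pics/s5.png')[150:350,200:420],(440,400),interpolation=cv2.INTER_CUBIC)
b=cv2.resize(cv2.imread('pics/t5.png')[140:300,230:470],(600,400),interpolation=cv2.INTER_CUBIC)
cv2.imwrite('pics/m5.png',cv2.resize(np.hstack([a,b]),(800,308),interpolation=cv2.INTER_AREA))
```

```text
(no output)
```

View pics/m5.png

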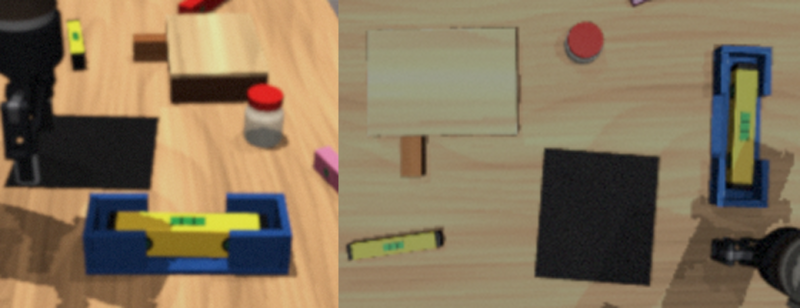

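The level sits upright in the holder with one end in each cup, in the top view at (744,125). The offcut is still in its bay at (413,157), and the arm is clear. I hand the job in.

```bash
python3 -c "
from station import env
print(env.close_job())"
```

```text
the job is handed in; nothing more can be done
None
```

The yellow level is seated upright in the blue holder with one end in each cup, after being set down and regripped on the mat; the offcut is untouched, and the job was handed in at about 16 s with the arm clear (no verdict was returned).

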